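# Pin the dish carousel in its home position

### The arm

A 6-joint arm with a two-finger parallel gripper is mounted at the origin on the work surface. World frame = base frame: x ahead of the robot, y to its left, z up, the work surface at z = 0. Lengths are in mm, angles in rad, forces in N, time in s.
With the tool pointing down it reaches from about 350 to 775 mm from the base axis. Payload 7.3 kg.
Tool frame: the origin (TCP) lies between the finger pads; the fingertips stand 25 mm ahead of it and the grasp point (between the pads) lies 6 mm ahead of it; z points along the fingers, y is the line along which they close (so a half turn about z gives the same grasp; the last joint's range is limited). The gripper opens to 92 mm and grips with 3 to 60 N. Pads are 19 mm wide; open, the fingers measure 130 mm over their backs; the gripper's body (75 mm by 190 mm) begins 47 mm behind the grasp point.
Start: joints at [-1.297, 0.342, 1.524, -0, 1.275, -0.146], TCP at [214.002, -479.425, 220.541] pointing down, gripper open.
Joint ranges: [-2.53, 2.53], [-0.77, 2.02], [0.04, 2.7], [-1, 4.14], [0.28, 2.66], [-3.11, 3.11]. Speed limits (rad/s): [2.57, 2.57, 3.14, 3.14, 3.14, 3.14].

### API

Orientations are given as [roll, pitch, yaw] about the fixed x, y, z axes, in that order (R = Rz(yaw) Ry(pitch) Rx(roll)).
In Python, from plant import bot gives the robot as it stands.
- The arm moves only by the tool play_rows, never from a script. Its argument "commands" is a list of rows, each an object of numbers: "x", "y", "z": the shift along the tool's x, y, z in m; "twist": the turn about the tool's z in degrees. In form: [{"x": .., "y": .., "z": .., "twist": ..}, ...]. A call has exactly 8 rows; each row is the pose to reach, as a shift and turn from the pose commanded when the call began, along the tool's axes at that moment; what a row does not reach only later rows make up. A row lasts 1/10 s, in which the tool goes at most 50 mm and 8.59 degrees, less where a joint would pass 70% of its speed; a pose out of reach is approached as far as the arm can. A call with a gripper value outside its range is refused whole. "jaw" is the closure, from 0 (fully open) to 1 (shut), set as the call begins (left out, the last holds). The fingers move at their own pace and stop on an object; the grip force is fixed at half the most. Time passes only in rows, so rows that repeat a pose let the fingers close, or fill a call up. It gives the time, the measured TCP pose, the force, the opening and the grip force at its end, in the units of the state.
- bot.get_obs(): the state, without advancing time (a new reading comes with each control period).
- bot.capture(name): name is "scene" or "side" or "wrist"; returns a dict with "pixels" (384x512x3 uint8, red, green, blue), "fx", "fy", "cx", "cy" (pixels), "eye" and "rotation" of the camera in the world. Camera axes: x right, y down, z forward; pixel columns grow to the right and rows downward; lengths in mm; the calibration is good to about 2 mm. A picture is of the moment at which its call begins. There is no depth.
- bot.close_job(): hands the job in; it is judged then, once.
The state is a dict: "time": time; "joint_positions": joint angles; "dq": joint speeds; "tau": joint torques, N m; "tool_pos": TCP position; "tcp_rot": TCP orientation; "contact_force": force on the tool from outside, world axes, zero at the start; "moment": the same for the moment, N m; "grip_width": finger opening in mm; "finger_force": force on a finger pad.
Only numpy, scipy, OpenCV 4.12 (cv2) and the standard library are available. Lean on these libraries where they do the work, as an engineer would, in place of code of your own. Each camera call takes 0.05 s, during which the arm holds its last target. There are 200 camera calls.

### The job

Turn the dish carousel by its black upright post until the hole in the turntable's ear lies over the hole in the base's tongue. Then take the long collared pin from the wooden block and push it down through both holes until its collar sits on the ear, and let go.

Things in the scene. Friction and masses are not known exactly. Their poses are not given: they have to be found in the camera images.
- turntable (a joint): Turntable: grey metal disc 170 mm across, 10 mm thick, top 62 mm above the bench, on a fixed cream base; it has 3 dishes 8 mm high, a black post and, opposite it, an ear 64 mm wide with a 32 mm hole 105 mm from the axis. In rad: 0 with the ear's hole over the base's hole, growing clockwise from above; starts at 0.6 to 1.4, range -0.6 to 1.7, stays where left; about 2 N at the post moves it.
- base_hole (a point): Centre of the mouth of the 32 mm hole in the fixed base's tongue (64 mm wide, top 50 mm above the bench, this point on that top); the hole goes straight down to the bench. z axis up; x axis points to the turntable's upright axis, 105 mm away. When the ear is over it, the ear's underside is 2 mm and its top 12 mm above this point.
- handle (a point): Grip point on the turntable's black upright post: round, 20 mm thick, 50 mm tall above the disc, 65 mm from the turntable's axis on the side opposite the ear. On the post's axis, 28 mm above the disc's top, 22 mm below the post's top. Travels with the turntable.
- lock_pin: Long steel pin upright in one of 3 holes, 75 mm apart, of a 40 mm high wooden block. Shank 20 x 55 mm, lowest 12 mm coned to 8; above it a collar 48 x 8 mm, then a grip 22 x 45 mm. About 0.25 kg. Origin: its lower tip, 10 mm above the bench; z up; y along the row. Collar is 25 mm above the block. Not the pin with a 35 mm shank (collar 5 mm above the block) nor the plain 95 mm rod.
Not all that is in view belongs to the job. What is shaped like the lock_pin but green is not meant.

How it is judged (in metres and radians):
On the way, in this order (a step that is already met when the one before it is completed fails the run):
1. the turntable's hole is brought over the base's hole, within 10 degrees (value of joint turntable between -0.175 and 0.175 rad), for 0.2 s.
2. the pin's tip is down inside the base's hole, through the ear (horizontal distance between lock_pin and base_hole below 0.016 m and z of lock_pin in the frame of base_hole below -0.015 m), for 0.1 s.
At the end, for the whole second after the job is handed in: The turntable stands within 10 degrees of home and the long collared pin, let go and at rest, stands upright (within 10 degrees) down through both holes with its collar on the ear (within 6 mm of fully home), its tip within 16 mm sideways of the base hole's centre (all of step 1 and horizontal distance between lock_pin and base_hole below 0.016 m and z of lock_pin in the frame of base_hole below -0.037 m and angle between lock_pin's own z axis and vertical below 0.175 rad and linear speed of lock_pin below 0.02 m/s); the robot touches nothing.
It also fails if it takes over 58 s, if anything falls off the work surface, if the arm or the gripper's body presses on something with over 40 N, if the wrist force passes 120 N, or if a joint passes its speed limit or range.

## Working session

There is one attempt and no reset: what is moved stays moved. The work goes in short steps, Python scripts to look and compute and a tool call to move; the robot and the scene stay as the last step left them, time stands still between calls to the robot, and variables do not carry over. Pictures are saved under pics/ and viewed, at most 10 in all, crops included, and the job is handed in when it is done.

Besides the shell and the picture viewer there is one more tool, called after "Emit:" as name([rows], argument=value, ...), one row to a line, values as JSON. play_rows: Moves the arm, as the interface text tells. Its arguments: {"type":"object","properties":{"commands":{"type":"array"},"jaw":{"type":"number"}},"required":["commands"]}

```bash
ls; mkdir -p pics
cat > h.py <<'E'
import numpy as np,cv2
from plant import bot
def cap(n,f):
    c=bot.capture(n); p=np.array(c["pixels"]); cv2.imwrite("pics/"+f,p[:,:,::-1]); np.savez("pics/"+f+".npz",**{k:np.array(v) for k,v in c.items()}); return c
def load(f): return np.load("pics/"+f+".npz")
def ray(c,u,v):
    d=np.array(c["rotation"])@np.array([(u-c["cx"])/c["fx"],(v-c["cy"])/c["fy"],1]); return np.array(c["eye"]),d
def onz(c,u,v,z):
    e,d=ray(c,u,v); return e+d*(z-e[2])/d[2]
def proj(c,p):
    q=np.array(c["rotation"]).T@(np.array(p)-np.array(c["eye"])); return c["cx"]+c["fx"]*q[0]/q[2], c["cy"]+c["fy"]*q[1]/q[2]
E
python3 - <<'E'
from h import *
a=cap("scene","s0.png");b=cap("side","d0.png")
for c in(a,b): print(c["eye"],np.round(c["rotation"],3).tolist(),c["fx"])
o=bot.get_obs();print(o)
E
```

```text
pics
[1221.81830746  -43.70625654  937.76494229] [-2.471, -0.011, 1.689] 419.97265464711944
[294.77235335 507.26893958 913.31065939] [-2.46, 0.006, -2.758] 440.468832197877
{'time': 0.1, 'joint_positions': array([-1.29699493e+00,  3.42645827e-01,  1.52488978e+00, -2.46529282e-05,
        1.27540423e+00, -1.46015721e-01]), 'dq': array([-3.08706841e-04, -2.43387276e-03, -1.16216180e-03,  1.60156472e-06,
       -7.75969095e-04, -3.33241019e-04]), 'tau': array([ 1.97006746e-03, -4.32002413e+01, -2.44696105e+01,  7.18766288e-02,
        5.26052120e-02, -5.21316963e-05]), 'tool_pos': array([ 213.89409081, -479.05861928,  219.9292826 ]), 'tcp_rot': array([-3.14025638e+00, -1.72686544e-04,  4.19824193e-01]), 'contact_force': array([-0.14076221,  0.24409086, -0.21176137]), 'moment': array([-0.00250899,  0.00109563, -0.01772774]), 'finger_force': 0.0, 'grip_width': 91.68169997073579}
```

View pics/s0.png

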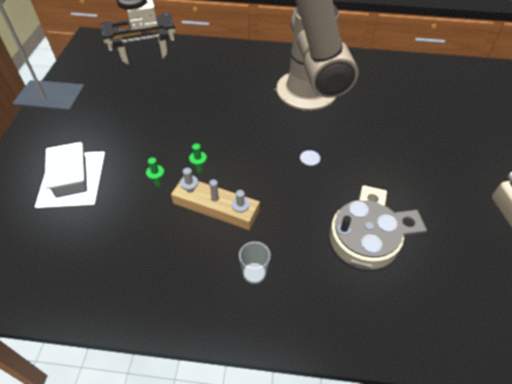

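View pics/d0.png

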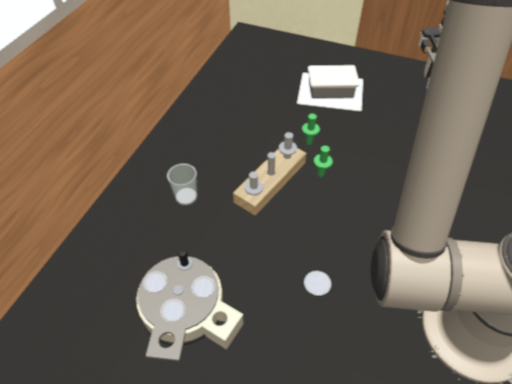

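```bash
sed -i 's/^def onz/def R(c):\n    from scipy.spatial.transform import Rotation as Q\n    return Q.from_euler("xyz",c["rotation"]).as_matrix()\ndef onz/; s/np.array(c\["rotation"\])/R(c)/g' h.py
python3 - <<'E'
from h import *
s=cv2.imread("pics/s0.png");d=cv2.imread("pics/d0.png")
f=lambda im,x,y,w,h,k:cv2.resize(im[y:y+h,x:x+w],(w*k,h*k),interpolation=cv2.INTER_CUBIC)
A=f(s,165,155,100,75,4);B=f(d,225,120,100,100,3);B=cv2.resize(d[120:220,225:325],(400,400),interpolation=3)[:300]
C=f(s,325,180,100,75,4);D=f(d,130,240,120,90,4)[:, :400]
D=cv2.resize(d[245:360,125:245],(400,300),interpolation=3)
cv2.imwrite("pics/crop.png",np.vstack([np.hstack([A,B]),np.hstack([C,D])]))
c=load("s0.png");e=load("d0.png")
for u,v,z in[(187,182,73),(240,204,53),(187,182,53),(240,204,73),(368,226,62),(408,222,62),(374,194,50),(346,224,90)]: print(u,v,onz(c,u,v,z).round())
for u,v,z in[(288,148,73),(254,186,53),(254,186,73),(288,148,53),(178,290,62),(168,338,62),(219,317,50),(183,258,90)]: print(u,v,onz(e,u,v,z).round())
E
```

```text
187 182 [ 527. -303.   73.]
240 204 [ 567. -155.   53.]
187 182 [ 511. -309.   53.]
240 204 [ 582. -152.   73.]
368 226 [601. 175.  62.]
408 222 [576. 277.  62.]
374 194 [486. 199.  50.]
346 224 [622. 115.  90.]
288 148 [ 526. -295.   73.]
254 186 [ 567. -154.   53.]
254 186 [ 561. -139.   73.]
288 148 [ 531. -314.   53.]
178 290 [606. 176.  62.]
168 338 [576. 275.  62.]
219 317 [504. 194.  50.]
183 258 [622. 117.  90.]
```

View pics/crop.png

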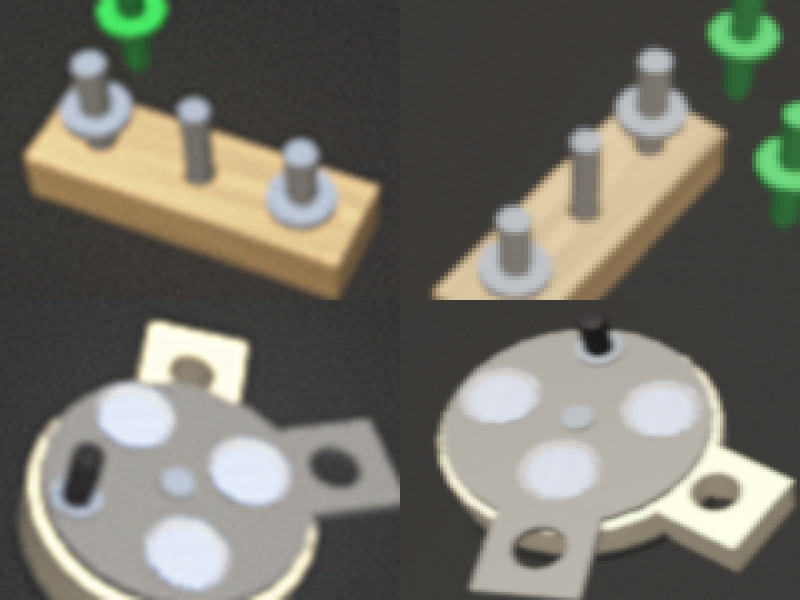

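```bash
cat >> h.py <<'E'
def delta(x,y,z,yaw):
    o=bot.get_obs();p=o["tool_pos"];r=o["tcp_rot"];a=r[2]
    d=np.array([x,y,z])-p; X=np.array([np.cos(a),np.sin(a)]);Y=np.array([np.sin(a),-np.cos(a)])
    t=-(yaw-np.degrees(a)); t=(t+180)%360-180
    return np.round([d[:2]@X,d[:2]@Y,-d[2],t],1)
E
python3 - <<'E'
from h import *
c=load("s0.png");e=load("d0.png")
def two(a,b):
    A=[ray(c,*a),ray(e,*b)];M=np.zeros((3,3));v=np.zeros(3)
    for o,d in A:
        d=d/np.linalg.norm(d);P=np.eye(3)-np.outer(d,d);M+=P;v+=P@o
    return np.linalg.solve(M,v)
for n,a,b,z in[("axis",(369.5,225.5),(178,289.8),62),("ear",(408.7,221.7),(167,340),62),("base",(373,198),(219.5,317.8),50),("posttop",(347.3,218.3),(183.3,252.5),112),("pintop",(187.2,171.2),(288.5,135.5),118)]:
    print(n,two(a,b).round(),onz(c,*a,z).round(),onz(e,*b,z).round())
print(delta(620,113,200,105))
E
```

```text
axis [604. 178.  68.] [599. 179.  62.] [607. 176.  62.]
ear [575. 279.  62.] [575. 279.  62.] [576. 279.  62.]
base [502. 195.  52.] [500. 196.  50.] [502. 195.  50.]
posttop [619. 115. 110.] [621. 114. 112.] [619. 115. 112.]
pintop [ 527. -297.  117.] [ 527. -297.  118.] [ 527. -295.  118.]
[ 612.2 -375.1   19.9  -80.9]
```

Emit:
play_rows([
  {"x": 0.04, "y": -0.025, "z": 0.0, "twist": -5},
  {"x": 0.08, "y": -0.05, "z": 0.0, "twist": -10},
  {"x": 0.12, "y": -0.074, "z": 0, "twist": -16},
  {"x": 0.16, "y": -0.098, "z": 0, "twist": -21},
  {"x": 0.2, "y": -0.123, "z": 0, "twist": -26},
  {"x": 0.24, "y": -0.147, "z": 0, "twist": -32},
  {"x": 0.28, "y": -0.172, "z": 0, "twist": -37},
  {"x": 0.32, "y": -0.196, "z": 0, "twist": -42},
], jaw=0)

```text
time: 0.9
tool_pos: [426.9, -168.1, 220.4]
tcp_rot: [-3.141, 0.0, 1.156]
contact_force: [-0.2, -0.5, -0.5]
grip_width: 91.5
finger_force: 0.0
```

```bash
python3 -c "
from h import *
print(delta(620,114,190,105),bot.get_obs()['tool_pos'])"
```

```text
[336.   63.2  30.4 -38.7] [ 426.88299895 -168.13829407  220.39897236]
```

Emit:
play_rows([
  {"x": 0.045, "y": 0.008, "z": 0.004, "twist": -5},
  {"x": 0.09, "y": 0.017, "z": 0.008, "twist": -10},
  {"x": 0.135, "y": 0.025, "z": 0.012, "twist": -16},
  {"x": 0.18, "y": 0.034, "z": 0.016, "twist": -21},
  {"x": 0.225, "y": 0.042, "z": 0.02, "twist": -26},
  {"x": 0.27, "y": 0.051, "z": 0.024, "twist": -31},
  {"x": 0.31, "y": 0.058, "z": 0.028, "twist": -36},
  {"x": 0.336, "y": 0.063, "z": 0.03, "twist": -38.7},
])

```text
time: 1.7
tool_pos: [620.9, 114.2, 189.2]
tcp_rot: [-3.14, -0.001, 1.833]
contact_force: [0.5, 0.3, -0.1]
grip_width: 92.0
finger_force: 0.0
```

```bash
python3 -c "
from h import *
print(delta(620,114.5,101,105))
c=cap('wrist','w1.png');print(c['eye'],c['rotation'])
print(proj(c,(620,114.5,112)),proj(c,(575,279,62)),proj(c,(604,178,68)),proj(c,(501,195.5,50)))
"
```

```text
[ 0.5 -0.8 88.2  0. ]
[602.87446888 180.53180264 354.19337569] [2.88252219e+00 1.18108924e-03 2.61614973e-01]
(np.float64(257.77838530902403), np.float64(194.94193919636623)) (np.float64(256.7948474501739), np.float64(-8.624048792769003)) (np.float64(258.8848514181134), np.float64(115.61919396897015)) (np.float64(160.64607756458184), np.float64(68.95147579074256))
```

View pics/w1.png

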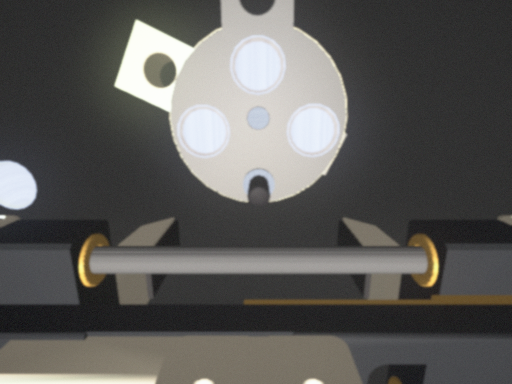

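Emit:
play_rows([
  {"x": 0, "y": -0.001, "z": 0.02, "twist": 0},
  {"x": 0, "y": -0.001, "z": 0.045, "twist": 0},
  {"x": 0, "y": -0.001, "z": 0.065, "twist": 0},
  {"x": 0, "y": -0.001, "z": 0.08, "twist": 0},
  {"x": 0, "y": -0.001, "z": 0.088, "twist": 0},
  {"x": 0, "y": -0.001, "z": 0.088, "twist": 0},
  {"x": 0, "y": -0.001, "z": 0.088, "twist": 0},
  {"x": 0, "y": -0.001, "z": 0.088, "twist": 0},
])

```text
time: 2.55
tool_pos: [619.9, 111.2, 103.6]
tcp_rot: [3.14, 0.0, 1.828]
contact_force: [0.4, -0.2, 0.4]
grip_width: 91.5
finger_force: 0.0
```

Emit:
play_rows([
  {"x": 0, "y": 0, "z": 0, "twist": 0},
  {"x": 0, "y": 0, "z": 0, "twist": 0},
  {"x": 0, "y": 0, "z": 0, "twist": 0},
  {"x": 0, "y": 0, "z": 0, "twist": 0},
  {"x": 0, "y": 0, "z": 0, "twist": 0},
  {"x": 0, "y": 0, "z": 0, "twist": 0},
  {"x": 0, "y": 0, "z": 0, "twist": 0},
  {"x": 0, "y": 0, "z": 0, "twist": 0},
], jaw=1)

```text
time: 3.35
tool_pos: [619.3, 111.2, 102.5]
tcp_rot: [-3.142, 0.0, 1.828]
contact_force: [0.0, -0.2, -0.2]
grip_width: 32.6
finger_force: 0.0
```

```bash
python3 -c "
from h import *
o=bot.get_obs();p=o['tool_pos'];print(p,o['tcp_rot'])
ax=np.array([603.5,178.]);b=np.array([501.,195.5])-ax;e=p[:2]-ax
a0=np.arctan2(e[1],e[0]);a1=np.arctan2(-b[1],-b[0]);print(np.degrees([a0,a1,a1-a0]),np.hypot(*e))
r=np.hypot(*e)
for i in range(1,17):
  a=a0+(a1-a0)*i/16
  print(delta(*(ax+r*np.array([np.cos(a),np.sin(a)])),p[2],np.degrees(o['tcp_rot'][2]+a-a0)).tolist())
"
```

```text
[619.3219267  111.2245594  102.47956924] [-3.14155973e+00  1.02592704e-04  1.82829449e+00]
[-76.67003286  -9.68878656  66.9812463 ] 68.62428747904151
[0.1, 5.0, -0.0, -4.2]
[0.5, 10.0, -0.0, -8.4]
[1.3, 15.0, -0.0, -12.6]
[2.4, 19.8, -0.0, -16.7]
[3.9, 24.6, -0.0, -20.9]
[5.8, 29.3, -0.0, -25.1]
[7.9, 33.8, -0.0, -29.3]
[10.4, 38.1, -0.0, -33.5]
[13.3, 42.3, -0.0, -37.7]
[16.4, 46.2, -0.0, -41.9]
[19.8, 49.9, -0.0, -46.0]
[23.4, 53.3, -0.0, -50.2]
[27.3, 56.5, -0.0, -54.4]
[31.4, 59.4, -0.0, -58.6]
[35.7, 61.9, -0.0, -62.8]
[40.2, 64.2, -0.0, -67.0]
```

Emit:
play_rows([
  {"x": 0.003, "y": 0, "z": 0, "twist": 0},
  {"x": 0.003, "y": 0, "z": 0, "twist": 0},
  {"x": 0.003, "y": 0, "z": 0, "twist": 0},
  {"x": 0.003, "y": 0, "z": 0, "twist": 0},
  {"x": 0.003, "y": 0, "z": 0, "twist": 0},
  {"x": 0.003, "y": 0, "z": 0, "twist": 0},
  {"x": 0.003, "y": 0, "z": 0, "twist": 0},
  {"x": 0.003, "y": 0, "z": 0, "twist": 0},
])

```text
time: 4.15
tool_pos: [618.7, 114.3, 102.6]
tcp_rot: [3.141, -0.0, 1.828]
contact_force: [3.0, 1.1, -0.6]
grip_width: 17.3
finger_force: 30.0
```

```bash
cat > arc.py <<'E'
from h import *
o=bot.get_obs();p=o['tool_pos'];print(p,o['tcp_rot'][2],o['grip_width'],o['finger_force'])
ax=np.array([603.5,178.]);b=np.array([501.,195.5])-ax;e=p[:2]-ax
a0=np.arctan2(e[1],e[0]);a1=np.arctan2(-b[1],-b[0]);print(np.degrees([a0,a1,a1-a0]),np.hypot(*e))
r=np.hypot(*e)
for i in range(1,17):
  a=a0+(a1-a0)*i/16
  print(delta(*(ax+r*np.array([np.cos(a),np.sin(a)])),p[2],np.degrees(o['tcp_rot'][2]+a-a0)).tolist())
E
python3 arc.py
```

```text
[618.65593891 114.28243493 102.57660177] 1.828263661635425 17.30942307063783 29.999905228614807
[-76.62019086  -9.68878656  66.9314043 ] 65.49527145625446
[0.1, 4.8, -0.0, -4.2]
[0.5, 9.5, -0.0, -8.4]
[1.2, 14.3, -0.0, -12.5]
[2.3, 18.9, -0.0, -16.7]
[3.8, 23.5, -0.0, -20.9]
[5.5, 27.9, -0.0, -25.1]
[7.6, 32.2, -0.0, -29.3]
[10.0, 36.4, -0.0, -33.5]
[12.7, 40.3, -0.0, -37.6]
[15.6, 44.1, -0.0, -41.8]
[18.9, 47.6, -0.0, -46.0]
[22.4, 50.9, -0.0, -50.2]
[26.1, 53.9, -0.0, -54.4]
[30.0, 56.6, -0.0, -58.6]
[34.1, 59.1, -0.0, -62.7]
[38.4, 61.2, -0.0, -66.9]
```

Emit:
play_rows([
  {"x": 0.0001, "y": 0.0048, "z": 0, "twist": -4.2},
  {"x": 0.0005, "y": 0.0095, "z": 0, "twist": -8.4},
  {"x": 0.0012, "y": 0.0143, "z": 0, "twist": -12.5},
  {"x": 0.0023, "y": 0.0189, "z": 0, "twist": -16.7},
  {"x": 0.0038, "y": 0.0235, "z": 0, "twist": -20.9},
  {"x": 0.0055, "y": 0.0279, "z": 0, "twist": -25.1},
  {"x": 0.0076, "y": 0.0322, "z": 0, "twist": -29.3},
  {"x": 0.01, "y": 0.0364, "z": 0, "twist": -33.5},
])

```text
time: 4.95
tool_pos: [650.3, 132.7, 102.5]
tcp_rot: [-3.139, -0.001, 2.416]
contact_force: [-1.2, 0.1, 2.6]
grip_width: 17.2
finger_force: 30.0
```

```bash
sed -i 's/17):/9):/; s#/16#/8#' arc.py; python3 arc.py
```

```text
[650.32638777 132.71435889 102.53968249] 2.4159253533111458 17.191581990393384 30.001438558101654
[-44.04170986  -9.68878656  34.3529233 ] 65.14215135345353
[-0.0, 4.9, -0.0, -4.3]
[0.3, 9.8, -0.0, -8.6]
[1.0, 14.6, -0.0, -12.9]
[2.1, 19.3, -0.0, -17.2]
[3.5, 24.0, -0.0, -21.5]
[5.3, 28.6, -0.0, -25.8]
[7.3, 33.0, -0.0, -30.1]
[9.8, 37.2, -0.0, -34.4]
```

Emit:
play_rows([
  {"x": 0.0, "y": 0.0049, "z": 0, "twist": -4.3},
  {"x": 0.0004, "y": 0.0097, "z": 0, "twist": -8.5},
  {"x": 0.0011, "y": 0.0145, "z": 0, "twist": -12.8},
  {"x": 0.0022, "y": 0.0192, "z": 0, "twist": -17.1},
  {"x": 0.0037, "y": 0.0239, "z": 0, "twist": -21.5},
  {"x": 0.0054, "y": 0.0285, "z": 0, "twist": -25.7},
  {"x": 0.0077, "y": 0.0331, "z": 0, "twist": -30.0},
  {"x": 0.0098, "y": 0.0367, "z": 0, "twist": -33.8},
])

```text
time: 5.75
tool_pos: [666.7, 166.6, 102.5]
tcp_rot: [-3.14, -0.004, 3.006]
contact_force: [-4.8, -0.7, 4.2]
grip_width: 17.2
finger_force: 30.0
```

Emit:
play_rows([
  {"x": 0, "y": 0, "z": 0, "twist": 0},
  {"x": 0, "y": 0, "z": 0, "twist": 0},
  {"x": 0, "y": 0, "z": 0, "twist": 0},
  {"x": 0, "y": 0, "z": 0, "twist": 0},
  {"x": 0, "y": 0, "z": 0, "twist": 0},
  {"x": 0, "y": 0, "z": 0, "twist": 0},
  {"x": 0, "y": 0, "z": 0, "twist": 0},
  {"x": 0, "y": 0, "z": 0, "twist": 0},
])

```text
time: 6.55
tool_pos: [666.8, 167.3, 102.5]
tcp_rot: [-3.141, -0.003, 3.001]
contact_force: [-5.7, 1.3, 4.6]
grip_width: 17.4
finger_force: 30.0
```

Run:
```python
from h import *
print(bot.get_obs()['tool_pos'],bot.get_obs()['contact_force'])
s=cap("scene","s2.png");d=cap("side","d2.png");w=cap("wrist","w2.png")
for c in(s,d,w): print(proj(c,(501,195.5,50)),proj(c,(501,195.5,62)),proj(c,(604,178,68)))
f=lambda c,w,h:cv2.resize(c["pixels"][:,:,::-1][h:h+75,w:w+100],(400,300),interpolation=3)
cv2.imwrite("pics/c2.png",np.vstack([np.hstack([f(s,325,170),f(d,150,280)]),cv2.resize(w["pixels"][:,:,::-1],(800,600))[:300]]))
```

```text
[666.8007919  167.29366627 102.49733788] [-5.65414084  1.27533068  4.57863435]
(np.float64(372.9187475332845), np.float64(198.3260747086786)) (np.float64(373.9521033170461), np.float64(195.56767863332894)) (np.float64(369.69806940258974), np.float64(225.62070481486418))
(np.float64(219.9642648180499), np.float64(318.2022414784222)) (np.float64(219.57507150402571), np.float64(315.79571077687956)) (np.float64(178.20877805105536), np.float64(289.7551726503665))
(np.float64(265.7429702452892), np.float64(-49.471993478067446)) (np.float64(266.250962724007), np.float64(-60.35879233799733)) (np.float64(261.1065587866115), np.float64(121.15105753659758))
```

View pics/c2.png

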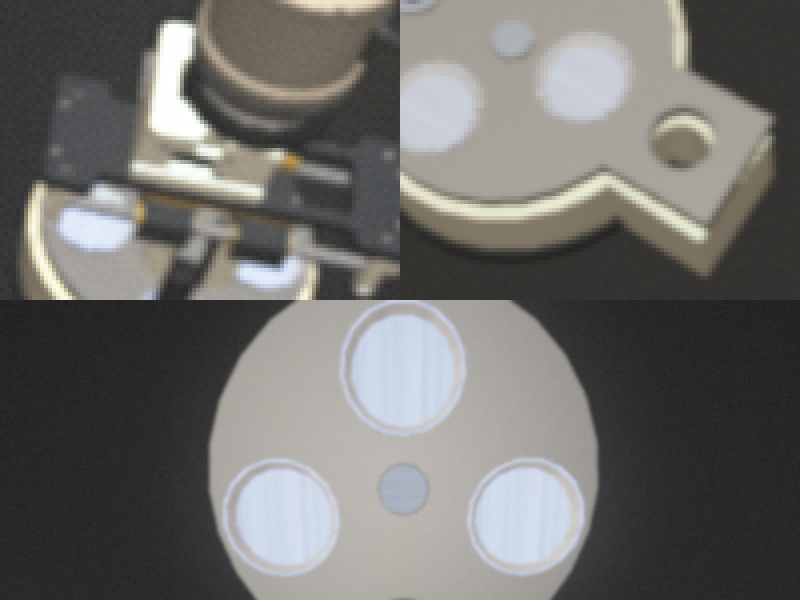

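Emit:
play_rows([
  {"x": 0, "y": 0, "z": 0, "twist": 0},
  {"x": 0, "y": 0, "z": 0, "twist": 0},
  {"x": 0, "y": 0, "z": 0, "twist": 0},
  {"x": 0, "y": 0, "z": 0, "twist": 0},
  {"x": 0, "y": 0, "z": -0.02, "twist": 0},
  {"x": 0, "y": 0, "z": -0.06, "twist": 0},
  {"x": 0, "y": 0, "z": -0.1, "twist": 0},
  {"x": 0, "y": 0, "z": -0.12, "twist": 0},
], jaw=0.4)

```text
time: 7.5
tool_pos: [669.6, 167.0, 226.8]
tcp_rot: [3.14, 0.006, 3.002]
contact_force: [0.4, -0.5, 0.7]
grip_width: 55.1
finger_force: 0.0
```

Run:
```python
from h import *
print(bot.get_obs()['tool_pos'],bot.get_obs()['joint_positions'])
e=load("d2.png");h=onz(e,220.7,314.5,62);print(h)
a=h[:2]-[603.5,178];print(np.degrees(np.arctan2(a[1],a[0])),np.degrees(np.arctan2(17.5,-102.5)))
for y in (-160,20,110): print(delta(526.5,-296,222,y))
print(delta(545,215,222,170))
```

```text
[669.59436682 166.98581212 226.82326431] [ 1.33561252e-01  6.55529199e-01  9.85646865e-01 -2.09011338e-04
  1.49453152e+00 -1.29802525e+00]
[500.03652571 192.14582259  62.        ]
172.2146284308214 170.3112134396332
[  77.5 -478.4    4.8  -28. ]
[  77.5 -478.4    4.8  152. ]
[  77.5 -478.4    4.8   62. ]
[130.1  30.3   4.8   2. ]
```

Emit:
play_rows([
  {"x": 0.03, "y": 0, "z": 0, "twist": 0},
  {"x": 0.06, "y": 0, "z": 0, "twist": 0},
  {"x": 0.085, "y": 0, "z": 0, "twist": 0},
  {"x": 0.1, "y": 0, "z": 0, "twist": 0},
  {"x": 0.1, "y": 0, "z": 0, "twist": 0},
  {"x": 0.1, "y": 0, "z": 0, "twist": 0},
  {"x": 0.1, "y": 0, "z": 0, "twist": 0},
  {"x": 0.1, "y": 0, "z": 0, "twist": 0},
])

```text
time: 8.3
tool_pos: [570.0, 180.5, 222.1]
tcp_rot: [-3.141, -0.0, 3.002]
contact_force: [0.0, -0.6, 0.0]
grip_width: 55.0
finger_force: 0.0
```

Run:
```python
from h import *
w=cap("wrist","w3.png");print(bot.get_obs()['tool_pos'])
print(proj(w,(501,195.5,50)),proj(w,(501,195.5,62)),proj(w,(604,178,68)))
c=load("s0.png");e=load("d0.png")
for im in(c,e):
  m=cv2.inRange(cv2.cvtColor(im["pixels"],cv2.COLOR_RGB2HSV),(45,120,60),(75,255,255));n,_,st,ce=cv2.connectedComponentsWithStats(m);print(st[1:],)
for a,b in [((197,147),(312,117)),((152,160),(324,150)),((197,147),(324,150)),((152,160),(312,117))]:
  M=np.zeros((3,3));v=np.zeros(3)
  for o,d in (ray(c,*a),ray(e,*b)):
    d=d/np.linalg.norm(d);P=np.eye(3)-np.outer(d,d);M+=P;v+=P@o
  print(np.linalg.solve(M,v).round())
```

```text
[569.89769329 180.54148928 222.06763952]
(np.float64(262.9974923415122), np.float64(111.24053779840936)) (np.float64(263.1768898225934), np.float64(111.1966468337194)) (np.float64(260.2759617018488), np.float64(205.98308186431314))
[[188 143  19  29 318]
 [145 157  20  30 334]]
[[302 114  18  30 291]
 [314 146  18  31 328]]
[ 481. -286.  184.]
[ 437. -415.   16.]
[ 428. -292.  106.]
[ 494. -400.  108.]
```

View pics/w3.png

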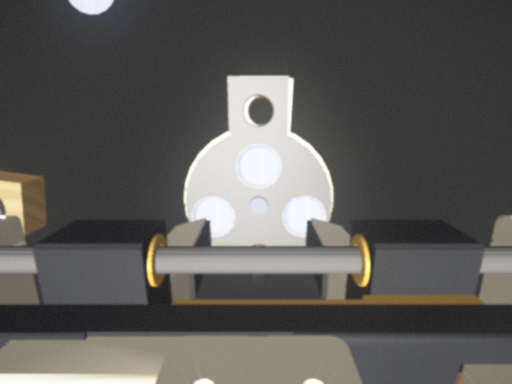

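Run:
```python
from h import *
w=load("w3.png");g=cv2.cvtColor(w["pixels"],cv2.COLOR_RGB2GRAY)
m=(g[90:130,240:285]<110).astype(np.uint8);n,l,st,ce=cv2.connectedComponentsWithStats(m)
for s,q in zip(st[1:],ce[1:]):
  if 60<s[4]<1500: print(s,q+[240,90],onz(w,*(q+[240,90]),56))
print(onz(w,258.5,205,68))
print(delta(526.5,-296,222,172))
```

```text
[ 10   8  22  26 459] [260.65141612 110.291939  ] [499.66495228 193.00886296  56.        ]
[602.55251358 176.15739171  68.        ]
[-2.32e+01 -4.78e+02  1.00e-01  0.00e+00]
```

Emit:
play_rows([
  {"x": -0.002, "y": -0.03, "z": 0, "twist": 0},
  {"x": -0.005, "y": -0.075, "z": 0, "twist": 0},
  {"x": -0.008, "y": -0.12, "z": 0, "twist": 0},
  {"x": -0.01, "y": -0.165, "z": 0, "twist": 0},
  {"x": -0.012, "y": -0.21, "z": 0, "twist": 0},
  {"x": -0.014, "y": -0.255, "z": 0, "twist": 0},
  {"x": -0.016, "y": -0.3, "z": 0, "twist": 0},
  {"x": -0.018, "y": -0.345, "z": 0, "twist": 0},
])

```text
time: 9.15
tool_pos: [539.3, -165.5, 222.4]
tcp_rot: [-3.142, 0.0, 3.003]
contact_force: [0.7, 0.3, 0.5]
grip_width: 55.0
finger_force: 0.0
```

Emit:
play_rows([
  {"x": -0.002, "y": -0.04, "z": 0, "twist": 0},
  {"x": -0.003, "y": -0.08, "z": 0, "twist": 0},
  {"x": -0.004, "y": -0.11, "z": 0, "twist": 0},
  {"x": -0.005, "y": -0.133, "z": 0, "twist": 0},
  {"x": -0.005, "y": -0.133, "z": 0, "twist": 0},
  {"x": -0.005, "y": -0.133, "z": 0, "twist": 0},
  {"x": -0.005, "y": -0.133, "z": 0, "twist": 0},
  {"x": -0.005, "y": -0.133, "z": 0, "twist": 0},
])

```text
time: 9.95
tool_pos: [526.3, -294.7, 222.7]
tcp_rot: [3.142, 0.0, 3.004]
contact_force: [-0.5, 0.4, 0.3]
grip_width: 55.0
finger_force: 0.0
```

Run:
```python
from h import *
w=cap("wrist","w4.png");print(bot.get_obs()['tool_pos'],bot.get_obs()['joint_positions'])
print(proj(w,(527,-296.5,118)),proj(w,(527,-296.5,73)))
print(delta(527,-296.5,102,172))
```

```text
[ 526.33493814 -294.73322522  222.70349373] [-6.37495726e-01  4.85876555e-01  1.29193740e+00  7.02560879e-05
  1.36361426e+00 -2.07106093e+00]
(np.float64(256.4825939587737), np.float64(188.82138073214242)) (np.float64(256.69448831516564), np.float64(178.498787534597))
[-9.000e-01 -1.700e+00  1.207e+02  1.000e-01]
```

View pics/w4.png

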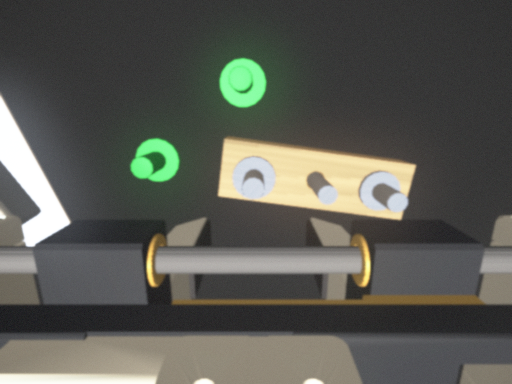

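Run:
```python
from h import *
w=load("w4.png")
print(onz(w,253.5,187,118),onz(w,254,176.5,73),onz(w,254,178,73))
```

```text
[ 524.84494749 -299.05125938  118.        ] [ 524.37412063 -299.1120131    73.        ] [ 526.03846538 -299.34940831   73.        ]
```

Emit:
play_rows([
  {"x": 0, "y": -0.003, "z": 0.03, "twist": 0},
  {"x": 0, "y": -0.003, "z": 0.06, "twist": 0},
  {"x": 0, "y": -0.003, "z": 0.085, "twist": 0},
  {"x": 0, "y": -0.003, "z": 0.105, "twist": 0},
  {"x": 0, "y": -0.003, "z": 0.115, "twist": 0},
  {"x": 0, "y": -0.003, "z": 0.12, "twist": 0},
  {"x": 0, "y": -0.003, "z": 0.12, "twist": 0},
  {"x": 0, "y": -0.003, "z": 0.12, "twist": 0},
])

```text
time: 10.8
tool_pos: [526.1, -299.0, 103.6]
tcp_rot: [-3.141, 0.002, 3.003]
contact_force: [-0.2, 0.2, -0.2]
grip_width: 54.9
finger_force: 0.0
```

Emit:
play_rows([
  {"x": 0, "y": 0, "z": 0, "twist": 0},
  {"x": 0, "y": 0, "z": 0, "twist": 0},
  {"x": 0, "y": 0, "z": 0, "twist": 0},
  {"x": 0, "y": 0, "z": 0, "twist": 0},
  {"x": 0, "y": 0, "z": 0, "twist": 0},
  {"x": 0, "y": 0, "z": 0, "twist": 0},
  {"x": 0, "y": 0, "z": 0, "twist": 0},
  {"x": 0, "y": 0, "z": 0, "twist": 0},
], jaw=1)

```text
time: 11.6
tool_pos: [525.7, -298.8, 102.7]
tcp_rot: [-3.141, 0.0, 3.003]
contact_force: [-0.6, -0.1, 0.2]
grip_width: 20.5
finger_force: 30.0
```

Emit:
play_rows([
  {"x": 0, "y": 0, "z": -0.01, "twist": 0},
  {"x": 0, "y": 0, "z": -0.03, "twist": 0},
  {"x": 0, "y": 0, "z": -0.05, "twist": 0},
  {"x": 0, "y": 0, "z": -0.07, "twist": 0},
  {"x": 0, "y": 0, "z": -0.09, "twist": 0},
  {"x": 0, "y": 0, "z": -0.11, "twist": 0},
  {"x": 0, "y": 0, "z": -0.12, "twist": 0},
  {"x": 0, "y": 0, "z": -0.12, "twist": 0},
])

```text
time: 12.4
tool_pos: [526.0, -299.1, 224.0]
tcp_rot: [-3.14, 0.002, 3.003]
contact_force: [0.2, 0.4, -2.6]
grip_width: 20.8
finger_force: 30.0
```

Run:
```python
from h import *
print(bot.get_obs()['grip_width'],delta(500.5,194.5,222,172))
```

```text
20.828850579678576 [9.350e+01 4.853e+02 2.000e+00 1.000e-01]
```

Emit:
play_rows([
  {"x": 0.004, "y": 0.02, "z": 0, "twist": 0},
  {"x": 0.011, "y": 0.055, "z": 0, "twist": 0},
  {"x": 0.018, "y": 0.095, "z": 0, "twist": 0},
  {"x": 0.026, "y": 0.135, "z": 0, "twist": 0},
  {"x": 0.034, "y": 0.175, "z": 0, "twist": 0},
  {"x": 0.042, "y": 0.215, "z": 0, "twist": 0},
  {"x": 0.05, "y": 0.255, "z": 0, "twist": 0},
  {"x": 0.058, "y": 0.295, "z": 0, "twist": 0},
])

```text
time: 13.2
tool_pos: [507.9, 3.1, 221.3]
tcp_rot: [-3.142, -0.002, 3.003]
contact_force: [0.1, -0.8, -3.3]
grip_width: 21.0
finger_force: 30.0
```

Emit:
play_rows([
  {"x": 0.008, "y": 0.04, "z": 0, "twist": 0},
  {"x": 0.016, "y": 0.08, "z": 0, "twist": 0},
  {"x": 0.024, "y": 0.12, "z": 0, "twist": 0},
  {"x": 0.03, "y": 0.15, "z": 0, "twist": 0},
  {"x": 0.034, "y": 0.175, "z": 0, "twist": 0},
  {"x": 0.036, "y": 0.19, "z": 0, "twist": 0},
  {"x": 0.036, "y": 0.19, "z": 0, "twist": 0},
  {"x": 0.036, "y": 0.19, "z": 0, "twist": 0},
])

```text
time: 14.0
tool_pos: [499.3, 194.0, 221.8]
tcp_rot: [-3.14, -0.001, 3.003]
contact_force: [-0.3, -0.3, -3.0]
grip_width: 20.6
finger_force: 30.0
```

Run:
```python
from h import *
print(bot.get_obs()['grip_width'],delta(500.5,194.5,172,172))
s=cap("scene","s5.png");d=cap("side","d5.png");w=cap("wrist","w5.png")
f=lambda c,w,h:cv2.resize(c["pixels"][:,:,::-1][h:h+75,w:w+100],(400,300),interpolation=3)
cv2.imwrite("pics/c5.png",np.vstack([np.hstack([f(s,325,150),f(d,150,270)]),cv2.resize(w["pixels"][:,:,::-1],(800,600))[:300]]))
p=bot.get_obs()['tool_pos']
for c in(s,d): print(proj(c,p+[0,0,-92]),proj(c,(500.5,194.5,62)))
```

```text
20.59335690608735 [-1.1  0.7 49.8  0.1]
(np.float64(379.3247899091533), np.float64(178.45403312362382)) (np.float64(373.5612785444217), np.float64(195.3831623989281))
(np.float64(218.28437228413432), np.float64(300.37647835584295)) (np.float64(220.00629958465152), np.float64(315.4461375082544))
```

View pics/c5.png

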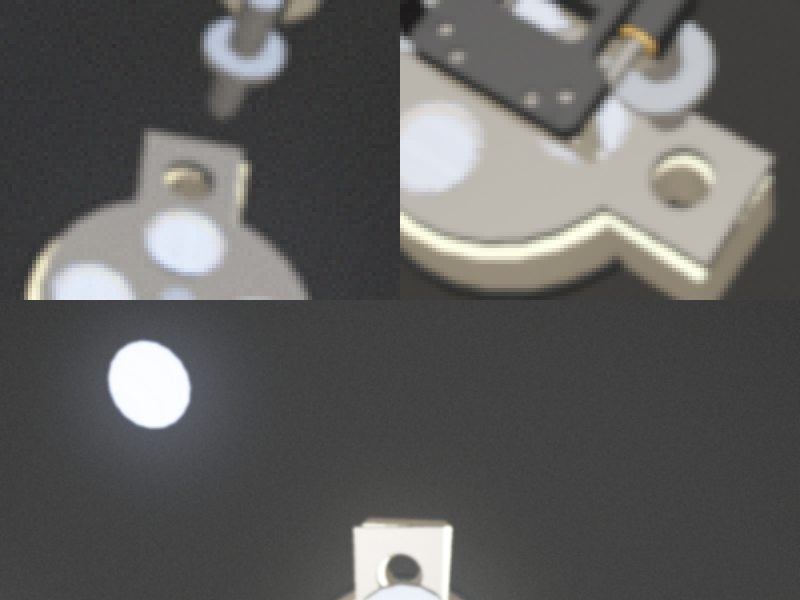

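Emit:
play_rows([
  {"x": -0.001, "y": -0.002, "z": 0.02, "twist": 0},
  {"x": -0.001, "y": -0.002, "z": 0.04, "twist": 0},
  {"x": -0.001, "y": -0.002, "z": 0.055, "twist": 0},
  {"x": -0.001, "y": -0.002, "z": 0.062, "twist": 0},
  {"x": -0.001, "y": -0.002, "z": 0.062, "twist": 0},
  {"x": -0.001, "y": -0.002, "z": 0.062, "twist": 0},
  {"x": -0.001, "y": -0.002, "z": 0.062, "twist": 0},
  {"x": -0.001, "y": -0.002, "z": 0.062, "twist": 0},
])

```text
time: 14.95
tool_pos: [500.7, 192.5, 161.3]
tcp_rot: [3.141, 0.001, 3.003]
contact_force: [0.3, -0.7, -2.8]
grip_width: 20.3
finger_force: 30.0
```

Run:
```python
from h import *
p=bot.get_obs()['tool_pos'];print(p)
s=cap("scene","s6.png");d=cap("side","d6.png")
f=lambda c,w,h:cv2.resize(c["pixels"][:,:,::-1][h:h+60,w:w+60],(400,400),interpolation=3)
cv2.imwrite("pics/c6.png",np.hstack([f(s,345,165),f(d,190,280)]))
for c in(s,d): print(proj(c,p+[0,0,-92]))
```

```text
[500.67572831 192.51129825 161.28143647]
(np.float64(373.4378364108613), np.float64(193.663214072087))
(np.float64(220.10349653868178), np.float64(313.0575629603421))
```

View pics/c6.png

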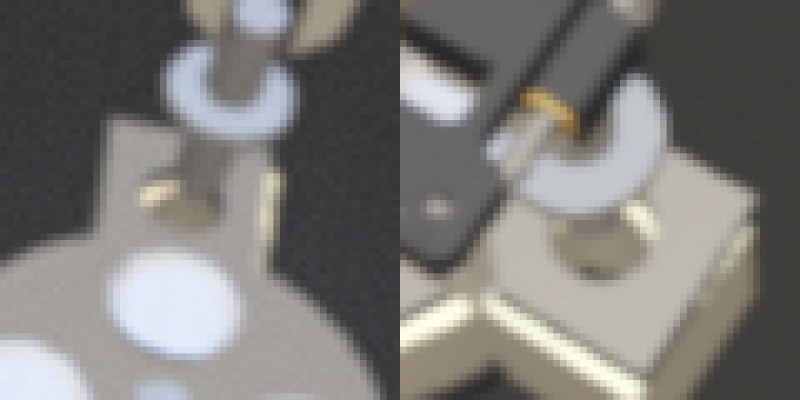

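Run:
```python
from h import *
s=load("s6.png");d=load("d6.png");p=bot.get_obs()['tool_pos'];k=400/60
print("ear scene",onz(s,345+179/k,165+204/k,62),"ear side",onz(d,190+202/k,280+241/k,62))
print("tip scene",onz(s,345+203/k,165+198/k,69),"collar scene",onz(s,345+230/k,165+92/k,132))
for z in(69,132): 
  for c,u0,v0 in((s,345,165),(d,190,280)):
    u,v=proj(c,(p[0],p[1],z));print(z,(u-u0)*k,(v-v0)*k)
# shank columns in scene: gray rows
g=cv2.cvtColor(s["pixels"],cv2.COLOR_RGB2GRAY)
print(g[185:201,364:386])
g=cv2.cvtColor(d["pixels"],cv2.COLOR_RGB2GRAY)
print(g[306:325,210:232])
```

```text
ear scene [501.82050701 189.93222605  62.        ] ear side [499.32133374 195.63690952  62.        ]
tip scene [503.30647991 197.68785963  69.        ] collar scene [502.27341019 193.31076271 132.        ]
69 189.45276488266322 191.0808660737274
69 201.4102622078095 221.11045168608638
132 227.6251962091264 88.15230792093398
132 187.02815481119387 129.629213237857
[[162 159 160 157 159 152 151 141 122 112 115 128 141 149 159 163 168 170
  165 160 151 135]
 [164 161 161 161 162 161 160 145 123 106 106 111 117 121 125 130 138 143
  138 132 124 103]
 [161 161 161 159 159 162 155 141 113 101 103 107 112 113 109 116 128 134
  137 139 130 103]
 [160 159 159 162 160 163 156 132 107 100 106 110 111 112 109 119 136 146
  153 154 145 118]
 [159 157 161 158 156 150 140 120 102 102 105 110 112 108 111 126 145 157
  160 158 154 126]
 [163 159 159 147 135 126 114 105  99 103 108 109 111 112 120 136 152 162
  162 162 164 159]
 [160 158 147 132 125 122 121 116 106 104 107 109 109 114 126 146 159 161
  158 164 182 198]
 [158 154 149 154 167 170 171 152 123 105 111 111 110 113 134 152 158 161
  163 164
[... 1822 characters left out ...]
1 140 139 137 135 133 141 165
  182 186 186 187]
 [186 184 175 157 140 133 134 135 137 138 140 140 139 138 136 135 148 170
  183 186 187 186]
 [187 186 182 172 154 138 130 127 124 129 136 137 138 138 139 146 162 178
  185 187 186 187]
 [187 187 186 182 170 152 132 108  95 108 121 123 129 139 152 165 177 184
  186 186 187 187]
 [187 187 186 186 182 174 157 132 114 110 113 119 133 154 171 181 185 187
  187 187 187 187]
 [187 186 186 187 186 185 180 173 166 159 158 164 172 179 184 187 187 187
  187 187 187 187]
 [186 187 186 187 187 187 186 185 184 182 182 183 185 186 187 187 187 188
  187 187 187 188]
 [187 187 186 186 186 187 187 187 187 187 187 187 187 187 187 187 187 188
  187 188 188 187]]
```

Emit:
play_rows([
  {"x": 0, "y": 0, "z": 0.004, "twist": 0},
  {"x": 0, "y": 0, "z": 0.008, "twist": 0},
  {"x": 0, "y": 0, "z": 0.012, "twist": 0},
  {"x": 0, "y": 0, "z": 0.015, "twist": 0},
  {"x": 0, "y": 0, "z": 0.018, "twist": 0},
  {"x": 0, "y": 0, "z": 0.021, "twist": 0},
  {"x": 0, "y": 0, "z": 0.023, "twist": 0},
  {"x": 0, "y": 0, "z": 0.023, "twist": 0},
])

```text
time: 15.85
tool_pos: [500.1, 192.4, 137.2]
tcp_rot: [-3.141, -0.0, 3.003]
contact_force: [-0.5, 0.1, -3.1]
grip_width: 20.5
finger_force: 30.0
```

Emit:
play_rows([
  {"x": 0, "y": 0, "z": 0.003, "twist": 0},
  {"x": 0, "y": 0, "z": 0.006, "twist": 0},
  {"x": 0, "y": 0, "z": 0.009, "twist": 0},
  {"x": 0, "y": 0, "z": 0.012, "twist": 0},
  {"x": 0, "y": 0, "z": 0.015, "twist": 0},
  {"x": 0, "y": 0, "z": 0.018, "twist": 0},
  {"x": 0, "y": 0, "z": 0.02, "twist": 0},
  {"x": 0, "y": 0, "z": 0.02, "twist": 0},
])

```text
time: 16.65
tool_pos: [500.1, 192.4, 117.1]
tcp_rot: [-3.141, -0.001, 3.003]
contact_force: [0.4, 0.8, -1.8]
grip_width: 20.3
finger_force: 30.0
```

Emit:
play_rows([
  {"x": 0, "y": 0, "z": 0.003, "twist": 0},
  {"x": 0, "y": 0, "z": 0.006, "twist": 0},
  {"x": 0, "y": 0, "z": 0.009, "twist": 0},
  {"x": 0, "y": 0, "z": 0.012, "twist": 0},
  {"x": 0, "y": 0, "z": 0.014, "twist": 0},
  {"x": 0, "y": 0, "z": 0.016, "twist": 0},
  {"x": 0, "y": 0, "z": 0.017, "twist": 0},
  {"x": 0, "y": 0, "z": 0.017, "twist": 0},
])

```text
time: 17.45
tool_pos: [500.2, 192.4, 100.3]
tcp_rot: [-3.141, -0.0, 3.003]
contact_force: [0.5, 0.4, -3.2]
grip_width: 20.5
finger_force: 30.0
```

Emit:
play_rows([
  {"x": 0, "y": 0, "z": 0.001, "twist": 0},
  {"x": 0, "y": 0, "z": 0.001, "twist": 0},
  {"x": 0, "y": 0, "z": 0.001, "twist": 0},
  {"x": 0, "y": 0, "z": 0.001, "twist": 0},
  {"x": 0, "y": 0, "z": 0.001, "twist": 0},
  {"x": 0, "y": 0, "z": 0.001, "twist": 0},
  {"x": 0, "y": 0, "z": 0.001, "twist": 0},
  {"x": 0, "y": 0, "z": 0.001, "twist": 0},
], jaw=0.4)

```text
time: 18.25
tool_pos: [500.2, 192.5, 99.5]
tcp_rot: [-3.142, 0.0, 3.003]
contact_force: [-0.2, 0.0, 0.3]
grip_width: 55.0
finger_force: 0.0
```

Emit:
play_rows([
  {"x": 0, "y": 0, "z": -0.02, "twist": 0},
  {"x": 0, "y": 0, "z": -0.05, "twist": 0},
  {"x": 0, "y": 0, "z": -0.09, "twist": 0},
  {"x": 0, "y": 0, "z": -0.13, "twist": 0},
  {"x": 0, "y": 0, "z": -0.16, "twist": 0},
  {"x": -0.03, "y": -0.04, "z": -0.16, "twist": 0},
  {"x": -0.05, "y": -0.08, "z": -0.16, "twist": 0},
  {"x": -0.05, "y": -0.1, "z": -0.16, "twist": 0},
])

```text
time: 19.05
tool_pos: [537.4, 83.6, 259.4]
tcp_rot: [-3.141, 0.001, 3.001]
contact_force: [0.1, 0.4, 0.2]
grip_width: 54.8
finger_force: 0.0
```

Run:
```python
from h import *
print(bot.get_obs()['tool_pos'],bot.get_obs()['contact_force'])
s=cap("scene","s7.png");d=cap("side","d7.png")
f=lambda c,w,h:cv2.resize(c["pixels"][:,:,::-1][h:h+75,w:w+75],(400,400),interpolation=3)
cv2.imwrite("pics/c7.png",np.hstack([f(s,335,160),f(d,180,270)]))
for c,w,h in((s,335,160),(d,180,270)):
  for z in(70,115): u,v=proj(c,(500.5,193,z));print((u-w)*5.333,(v-h)*5.333)
```

```text
[537.35578347  83.57716134 259.36176725] [0.14486424 0.41309087 0.23653465]
206.29972898682047 178.44983030105914
227.8886806600992 120.32736896974588
213.6281515676282 230.14198345844247
205.50151673481247 178.66154762203658
```

View pics/c7.png

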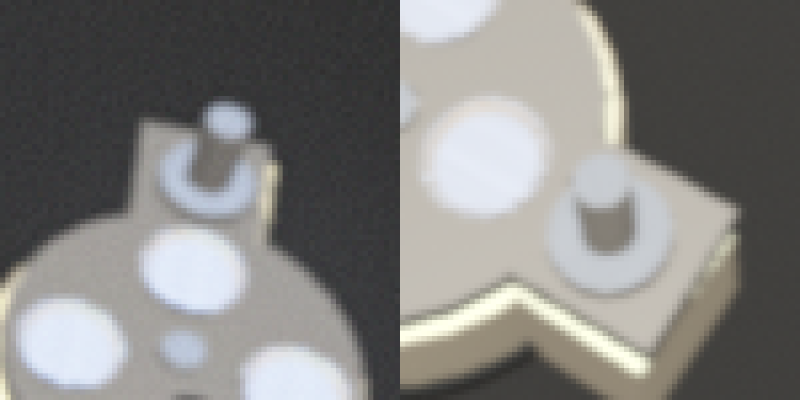

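The pin stands upright with its collar flat on the ear. In the crop its top is at (228,120) in the scene half and at (205,179) in the side half, both matching the predicted positions. The gripper is clear.

```bash
python3 -c "
from plant import bot
print(bot.close_job())"
```

```text
the job is handed in; nothing more can be done
None
```

I handed the job in at about 19 s: the turntable is home to within about 2° by my measurements, and the long collared pin is let go and upright through both holes with its collar on the ear; no verdict came back.

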